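# Check the depth of a carved band with a depth gauge

### The job

Pick up the digital depth gauge from its granite setting block and use it to check the carved band at the red dot: bridge the band with the gauge's base seated flat on the wood at both sides and square across the band, the spindle tip on the red dot. Keep it seated with a light push of about 10 N, keep hold of the gauge and finish while still holding it there. Leave the other things on the table where they are.

Things in the scene. Friction and masses are not known exactly. Their poses are not given: they have to be found in the camera images.
- gauge_centre (a point): centre of the housing of the loose depth gauge (260 g), what one grips: black, 24 (x) by 54 (y, between ribbed sides) by 62 mm (z), with an 11 mm steel stub on top. z: up the gauge along its spindle; y: along its long base; x: front to back, the display on the -x side. It starts standing upright on the granite block.
- gauge_base (a point): centre of the flat underside of the gauge's steel base, on the gauge's axis, 69 mm below the housing's centre; same axes. The base is 18 (x) by 100 (y) by 12 mm thick; a stem 8 to 18 mm thick joins it to the housing, which begins 38 mm above this point.
- block: pale granite setting block on the table on which the gauge stands at first, 100 (x) by 160 (y) by 25 mm; fixed; origin under its middle
- spindle_tip (a point): round tip (7 mm wide) of the gauge's thin steel spindle, which slides through the middle of the base on the gauge's axis
- spindle (a joint): the gauge's reading in m: how far the spindle tip stands out below the underside of the base. 0 = flush, as when standing on the block; 0.025 = fully out, as when the gauge is in the air. A light spring (1 to 2 N) pushes it out. Seated over the band it reads the band's depth.
- panel: lime-wood panel 240 (x) by 320 (y) by 40 mm (z), fixed on a sloping easel. Origin: centre of its underside; z square to its face, x up the slope (15 degrees), y level. A flat-bottomed band 64 mm wide and 14 mm deep is sunk in the face: x = -52 to 12 mm, y = -125 to 125 mm. The face (z = 40 mm) is flat to x = 45 mm; carved rosettes 7 mm high lie beyond.
- red_dot: red paper dot, 16 mm across, stuck flat on the floor of the sunk band in its middle line (panel x = -20 mm). Origin: its centre, on the band's floor. A blue and a yellow dot of the same size lie elsewhere along the band; their order changes.
- gouge_wide: bystander: carving gouge lying on the table in front of the easel, square wooden handle 115 by 24 mm, steel blade 95 mm; origin under the front end of the handle
- gouge_narrow: bystander: narrower gouge, likewise, blade 85 mm
- mallet: bystander: round wooden carver's mallet standing on its head, 82 mm wide, 207 mm tall; origin under its middle
- paint_jar: bystander: paint jar 60 mm wide, 75 mm tall; origin under its middle
- water_bottle: bystander: water bottle 64 mm wide, 190 mm tall; origin under its middle
- notebook: bystander: blue notebook 105 by 80 by 16 mm lying flat; origin under its middle
- g_clamp: bystander: blue G-clamp lying flat, about 250 by 135 mm, 22 mm high
There are look-alikes about, which are no part of the job. What is meant by the part that bears gauge_centre is not blue, pink or yellow, and is the larger of those in its own colour.

How it is judged:
By the outcome, as a careful person would: the job done as asked, in the order asked, and still so for the second after the job is handed in, while the arm keeps its last pose, push and grip.
It also fails if it takes over 42 s, if anything falls off the work surface, if the arm or the gripper's body presses on something with over 40 N, if the wrist force passes 120 N, or if a joint passes its speed limit or range.

### The arm

A 6-joint arm with a two-finger parallel gripper is mounted at the origin on the work surface. World frame = base frame: x ahead of the robot, y to its left, z up, the work surface at z = 0. Lengths are in m, angles in rad, forces in N, time in s.
With the tool pointing down it reaches from about 0.25 to 0.775 m from the base axis. Payload 4 kg.
Tool frame: the origin (TCP) lies on the centre line of the jaws, within the pads' length; the fingertips stand 17 mm ahead of it and the grasp point (between the pads) lies 2 mm behind it; z points along the fingers, y is the line along which they close (so a half turn about z gives the same grasp; the last joint's range is limited). The gripper opens to 94 mm and grips with 3 to 60 N. Pads are 16 mm wide; open, the fingers measure 119 mm over their backs; the gripper's body (75 mm by 177 mm) begins 78 mm behind the grasp point.
Start: joints at [0.998, 0.087, 1.371, -0, 1.684, -0.103], TCP at [0.249, 0.49, 0.19] pointing down, gripper open.
Joint ranges: [-3.1, 3.1], [-0.76, 2.03], [0.27, 2.55], [-1.08, 4.22], [0.17, 2.65], [-2.57, 2.57]. Speed limits (rad/s): [2.79, 2.79, 3.14, 3.14, 3.14, 3.14].

### API

Orientations are given as [roll, pitch, yaw] about the fixed x, y, z axes, in that order (R = Rz(yaw) Ry(pitch) Rx(roll)).
In Python, from bench import robot gives the robot as it stands.
- The arm moves only by the tool servo_tool, never from a script. Its argument "plan" is a list of rows, each a list of 7 numbers: the shift along the tool's x, y, z normalised to -1 to 1, where 1 is 0.1 m, then the turn, a rotation vector about the tool's x, y, z normalised to -1 to 1, where 1 is pi/2 rad, then the finger opening in mm, from 0 to 94. In form: [[x, y, z, ax, ay, az, gripper], ...]. A call has 1 to 12 rows; each row is the pose to reach, as a shift and turn from the pose commanded when the call began, along the tool's axes at that moment; what a row does not reach only later rows make up. A row lasts 1/12 s, in which the tool goes at most 41.7 mm and 7.16 degrees, less where a joint would pass 70% of its speed; a pose out of reach is approached as far as the arm can. A call with a number of a shift or a turn outside -1 to 1 is refused whole. A call with a gripper value outside its range is refused whole. The fingers move at their own pace and stop on an object; the grip force is fixed at half the most. Time passes only in rows, so rows that repeat a pose let the fingers close. It gives the time, the measured TCP pose, the force, the opening and the grip force at its end, in the units of the state.
- robot.get_obs(): the state, without advancing time (a new reading comes with each control period).
- robot.snapshot(name): name is "scene" or "top" or "wrist"; returns the picture (480x640x3 uint8, red, green, blue); there is no depth.
- robot.camera_params(name): a dict with "camera_matrix" (3x3 intrinsics, pixels), "rvec" (rotation vector, rad) and "tvec" (3), from world to camera coordinates, as OpenCV has them; the wrist camera has in their place "tool_from_camera" (4x4, takes a point from camera to tool coordinates, whose origin is the TCP and whose axes are the flange's). Camera axes: x right, y down, z forward; pixel columns grow to the right and rows downward; lengths in m; the calibration is good to about 2 mm. A picture is of the moment at which its call begins: read the wrist's pose just before it. camera_params takes no time and is no camera call.
- robot.close_job(): hands the job in; it is judged then, once.
Trained networks look in the newest picture that a camera, given by its name, has taken for a name from the list of things; names that differ only in an ending like _2 or _b are one class to them, and where a whole thing is asked for, a point or a joint stands for the part that bears it (a point fixed in the world has none). Each returns a list of dicts, best first, with "conf" (0 to 1); they miss things now and then, are a little off and sometimes report something else, mostly with a low value. They report only what shows in the picture. A call takes as long as a camera call. They do not tell look-alikes from the thing itself.
- robot.find_in(thing, camera): "extent" ([centre column, centre row, width, height] in pixels, round what is visible of it).
The state is a dict: "time": time; "joint_positions": joint angles; "qvel": joint speeds; "joint_torque": joint torques, N m; "tool_pos": TCP position; "ee_rot": TCP orientation; "wrist_force": force on the tool from outside, world axes, zero at the start; "wrist_torque": the same for the moment, N m; "width": finger opening in m; "finger_force": force on a finger pad.
Only numpy, scipy, OpenCV 4.12 (cv2) and the standard library are available. Lean on these libraries where they do the work, as an engineer would, in place of code of your own. Each camera call takes 0.05 s, during which the arm holds its last target. There are 200 camera calls.

## Working session

There is one attempt and no reset: what is moved stays moved. The work goes in short steps, Python scripts to look and compute and a tool call to move; the robot and the scene stay as the last step left them, time stands still between calls to the robot, and variables do not carry over. Pictures are saved under pics/ and viewed, at most 10 in all, crops included, and the job is handed in when it is done.

Besides the shell and the picture viewer there is one more tool, called by a JSON object that holds its "method" and its "body", one argument or row to a line. servo_tool: Moves the arm, as the interface text tells. Scaled input: -1 to 1 covers 0.1 m each way for a shift and pi/2 rad each way for a turn. Its arguments: {"type":"object","properties":{"plan":{"type":"array","items":{"type":"array","items":{"type":"number"}}}},"required":["plan"]}

```bash
mkdir -p pics; cat > h.py <<'E'
import numpy as np,cv2
from scipy.spatial.transform import Rotation as R
from bench import robot
def snap(c,n):
    im=robot.snapshot(c); cv2.imwrite(f'pics/{n}.png',im[:,:,::-1]); return im
def ray(c,px,obs=None):
    p=robot.camera_params(c); K=np.array(p['camera_matrix'])
    d=np.linalg.inv(K)@[px[0],px[1],1]
    if c=='wrist':
        T=np.array(p['tool_from_camera']); Rt=R.from_euler('xyz',obs['ee_rot']).as_matrix()
        return Rt@T[:3,3]+obs['tool_pos'], Rt@T[:3,:3]@d
    Rc=cv2.Rodrigues(np.array(p['rvec'],float))[0]
    return -Rc.T@np.array(p['tvec']).ravel(), Rc.T@d
def onz(c,px,z,obs=None):
    o,d=ray(c,px,obs); return o+d*(z-o[2])/d[2]
def proj(c,P,obs=None):
    p=robot.camera_params(c); K=np.array(p['camera_matrix'])
    P=np.atleast_2d(P)
    if c=='wrist':
        T=np.array(p['tool_from_camera']); Rt=R.from_euler('xyz',obs['ee_rot']).as_matrix()
        X=((P-obs['tool_pos'])@Rt-T[:3,3])@T[:3,:3]
    else: X=P@cv2.Rodrigues(np.array(p['rvec'],float))[0].T+np.array(p['tvec']).ravel()
    q=X@K.T; return q[:,:2]/q[:,2:]
E
python3 - <<'E'
from h import *
print(robot.get_obs())
for c in ['scene','top']:
    snap(c,c+'0')
    for t in ['gauge_centre','red_dot','block','panel']:
        print(c,t,[(np.round(r['extent']).tolist(),round(r['conf'],2)) for r in robot.find_in(t,c)][:4])
E
```

```text
{'time': 0.0, 'joint_positions': array([ 9.97884350e-01,  8.79407290e-02,  1.37227062e+00,  1.57188427e-05,
        1.68361625e+00, -1.03096334e-01]), 'qvel': array([ 2.62030656e-04,  1.11248450e-03, -7.70245293e-04, -1.06016462e-04,
        9.87936781e-04,  5.19649870e-08]), 'joint_torque': array([ 4.70245013e-04, -3.40185320e+01, -3.02423716e+01,  7.16992049e-02,
        3.33896151e-02, -1.97139866e-04]), 'tool_pos': array([0.24866784, 0.4899039 , 0.18910374]), 'ee_rot': array([-3.13937118e+00, -2.45546340e-04,  2.67177849e+00]), 'wrist_force': array([-0.80073801,  0.39920593,  0.07902702]), 'wrist_torque': array([-0.01206011,  0.00638507,  0.04170246]), 'finger_force': 0.0, 'width': 0.09377552075959021}
scene gauge_centre [([371.0, 262.0, 24.0, 25.0], 0.87), ([396.0, 286.0, 26.0, 49.0], 0.83), ([434.0, 254.0, 22.0, 44.0], 0.73), ([461.0, 291.0, 31.0, 30.0], 0.73)]
scene red_dot [([510.0, 338.0, 58.0, 32.0], 0.73)]
scene block [([402.0, 309.0, 58.0, 51.0], 0.96), ([511.0, 337.0, 56.0, 34.0], 0.7)]
scene panel [([272.0, 217.0, 131.0, 68.0], 0.56)]
top gauge_centre [([239.0, 316.0, 34.0, 21.0], 0.89), ([224.0, 242.0, 38.0, 15.0], 0.7), ([273.0, 263.0, 8.0, 28.0], 0.67), ([281.0, 222.0, 15.0, 38.0], 0.62)]
top red_dot []
top block [([221.0, 247.0, 60.0, 48.0], 0.61)]
top panel [([383.0, 212.0, 127.0, 114.0], 0.78), ([414.0, 297.0, 9.0, 74.0], 0.67)]
```

View pics/scene0.png

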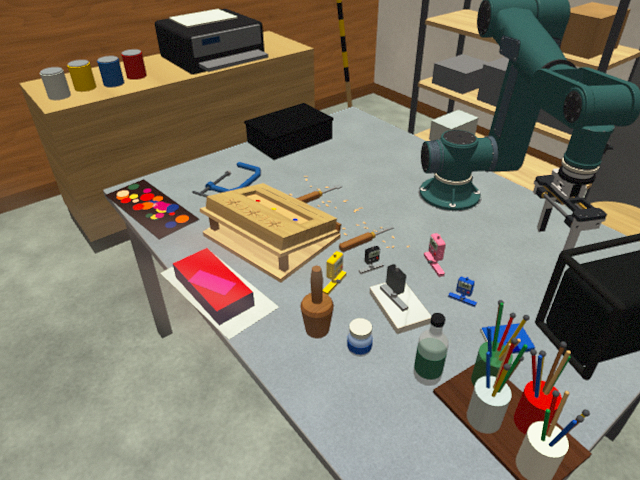

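View pics/top0.png

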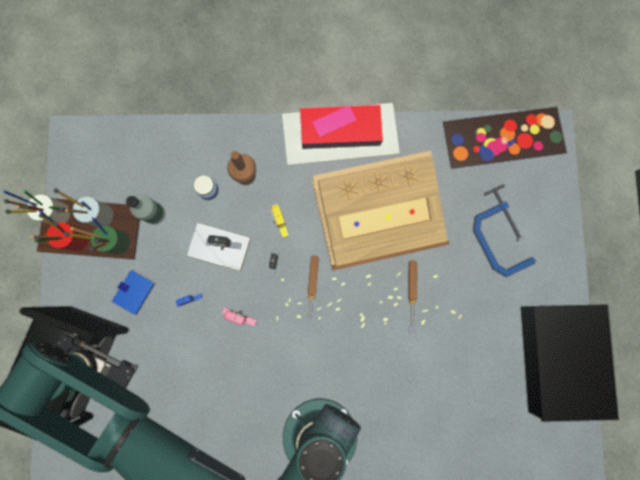

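The scene view shows the large black gauge on the pale block at about (396,286), with a smaller black look-alike at (371,262). In the top view the gauge is at about (218,242). The dots lie along the band: blue (357,224), yellow (388,217), red (412,212). Next I get coarse positions.

```bash
python3 - <<'E'
from h import *
im=cv2.imread('pics/top0.png')
for n,p,z in [('gauge',(218,242),.1),('blk TL',(197,223),.025),('TR',(250,238),.025),('BR',(240,270),.025),('BL',(187,255),.025),('red',(412,212),.1),('blue',(357,224),.1),
 ('pan',(314,177),.12),('pan',(432,152),.12),('pan',(447,240),.06),('pan',(333,265),.06)]:
    print(n,np.round(onz('top',p,z),3))
print(ray('top',(320,240)),ray('scene',(320,240))[0]); print(robot.camera_params('wrist'))
c=np.vstack([cv2.resize(im[200:290,170:300],(800,553),interpolation=cv2.INTER_CUBIC)])
cv2.imwrite('pics/t1.png',c)
E
```

```text
gauge [0.54  0.268 0.1  ]
blk TL [0.606 0.344 0.025]
TR [0.559 0.19  0.025]
BR [0.467 0.219 0.025]
BL [0.513 0.371 0.025]
red [ 0.614 -0.267  0.1  ]
blue [ 0.583 -0.113  0.1  ]
pan [0.712 0.003 0.12 ]
pan [ 0.778 -0.326  0.12 ]
pan [ 0.539 -0.371  0.06 ]
pan [ 0.474 -0.046  0.06 ]
(array([0.37620838, 0.01302025, 1.40243778]), array([ 0.12511228, -0.01783833, -0.99198612])) [1.27166395 0.88769185 0.95458537]
{'camera_matrix': array([[388.13931659,   0.        , 320.45787568],
       [  0.        , 388.13931659, 239.15846994],
       [  0.        ,   0.        ,   1.        ]]), 'tool_from_camera': array([[-1.04767677e-03, -9.57811436e-01, -2.87395469e-01,
         8.42549409e-02],
       [ 9.99999447e-01, -9.78002684e-04, -3.85997851e-04,
         1.45668761e-04],
       [ 8.86396158e-05, -2.87395714e-01,  9.57811931e-01,
        -1.94587426e-01],
       [ 0.00000000e+00,  0.00000000e+00,  0.00000000e+00,
         1.00000000e+00]])}
```

View pics/t1.png

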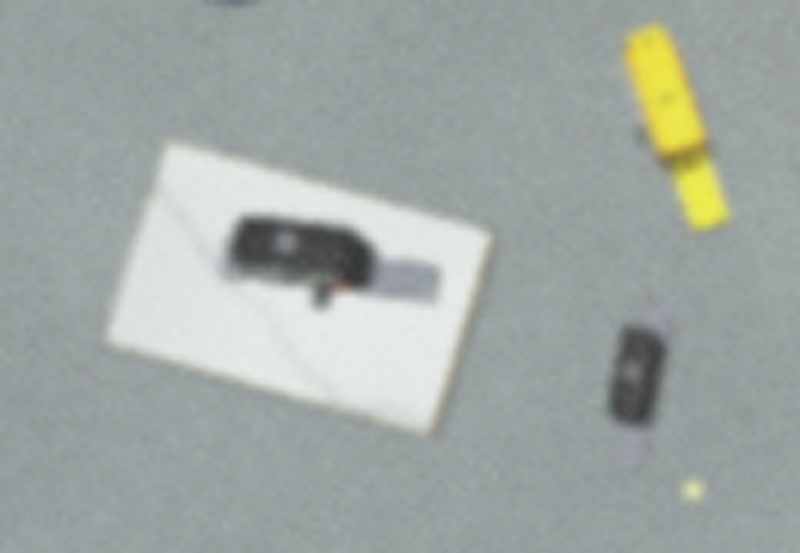

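The crop shows the target gauge on the block, base from (222,262) to (438,300), so it runs nearly along world y with a slight turn. I'll move to a wrist view over it.

{"method": "servo_tool", "body": {
  "plan": [
    [-0.35,-0.07,-0.2,0,0,-0.07,94],
    [-0.7,-0.14,-0.4,0,0,-0.14,94],
    [-1,-0.2,-0.6,0,0,-0.217,94]
  ]
}}

```text
time: 0.75
tool_pos: [0.3297, 0.4262, 0.2506]
ee_rot: [-3.141, -0.0, 3.019]
wrist_force: [0.1, 1.3, -0.1]
width: 0.0943
finger_force: 0.0
```

```bash
python3 - <<'E'
from h import *
o=robot.get_obs();print(o['time'],o['tool_pos'],o['ee_rot'],o['wrist_force'])
E
```

```text
0.75 [0.32968169 0.4262372  0.25060043] [-3.14052131e+00 -1.96909753e-04  3.01944335e+00] [ 0.09813193  1.30249333 -0.07753348]
```

{"method": "servo_tool", "body": {
  "plan": [
    [-0.33,-0.25,0,0,0,0,94],
    [-0.66,-0.5,0,0,0,0,94],
    [-1,-0.75,0,0,0,0,94]
  ]
}}

```text
time: 1.0
tool_pos: [0.4195, 0.3393, 0.2513]
ee_rot: [3.14, 0.002, 3.013]
wrist_force: [0.8, 0.1, 0.3]
width: 0.0937
finger_force: 0.0
```

{"method": "servo_tool", "body": {
  "plan": [
    [-0.3,-0.2,0,0,0,0,94],
    [-0.7,-0.4,0,0,0,0,94],
    [-0.9,-0.6,0,0,0,0,94],
    [-0.9,-0.6,0,0,0,0,94],
    [-0.9,-0.6,0,0,0,0,94]
  ]
}}

```text
time: 1.42
tool_pos: [0.5007, 0.268, 0.2498]
ee_rot: [-3.141, -0.001, 3.009]
wrist_force: [-1.1, 0.1, -0.2]
width: 0.0938
finger_force: 0.0
```

```bash
python3 - <<'E'
from h import *
o=robot.get_obs();print(o['time'],o['tool_pos'],o['ee_rot'],o['qvel'].round(3))
snap('wrist','w1')
np.save('o1.npy',o,allow_pickle=True)
for t in ['gauge_centre','gauge_base','block']:
    print(t,[(np.round(r['extent']).tolist(),round(r['conf'],2)) for r in robot.find_in(t,'wrist')][:4])
E
```

```text
1.4167 [0.50067984 0.26803478 0.24983504] [-3.14147073e+00 -9.58105652e-04  3.00927604e+00] [ 0.048 -0.019  0.007  0.013  0.003  0.004]
gauge_centre [([328.0, 257.0, 91.0, 54.0], 0.94), ([256.0, 39.0, 100.0, 66.0], 0.86), ([186.0, 208.0, 42.0, 71.0], 0.8), ([404.0, 80.0, 74.0, 53.0], 0.78)]
gauge_base [([185.0, 208.0, 40.0, 69.0], 0.97), ([327.0, 258.0, 92.0, 59.0], 0.94), ([256.0, 40.0, 96.0, 67.0], 0.9), ([192.0, 307.0, 76.0, 76.0], 0.81)]
block [([340.0, 231.0, 150.0, 110.0], 0.79)]
```

View pics/w1.png

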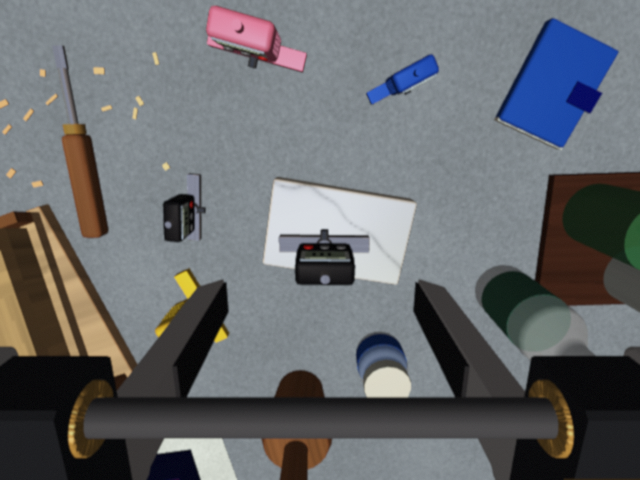

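The wrist view shows the gauge: base ends at about (280,243) and (369,244), stub at (325,280). Now to locate it.

```bash
python3 - <<'E'
from h import *
o=np.load('o1.npy',allow_pickle=True).item()
im=cv2.imread('pics/w1.png')
for n,p,z in [('L',(279.5,243),.037),('R',(369.5,243.5),.037),('stub',(325,280),.136),('hTL',(297,264),.125),('hTR',(354,264),.125),('hBL',(297,285),.125),('hBR',(354,285),.125)]+[('blk',p,.025) for p in [(277,178),(415,201),(399,283),(264,264)]]:
    print(n,onz('wrist',p,z,o).round(4))
c=im[220:300,265:385]; cv2.imwrite('pics/w1c.png',cv2.resize(c,(780,520),interpolation=cv2.INTER_CUBIC))
E
```

```text
L [0.5365 0.2178 0.037 ]
R [0.5503 0.3158 0.037 ]
stub [0.5455 0.266  0.136 ]
hTL [0.5319 0.2432 0.125 ]
hTR [0.5385 0.2926 0.125 ]
hBL [0.5516 0.2402 0.125 ]
hBR [0.5583 0.2905 0.125 ]
blk [0.4673 0.2253 0.025 ]
blk [0.5122 0.371  0.025 ]
blk [0.6068 0.3463 0.025 ]
blk [0.5626 0.1942 0.025 ]
```

View pics/w1c.png

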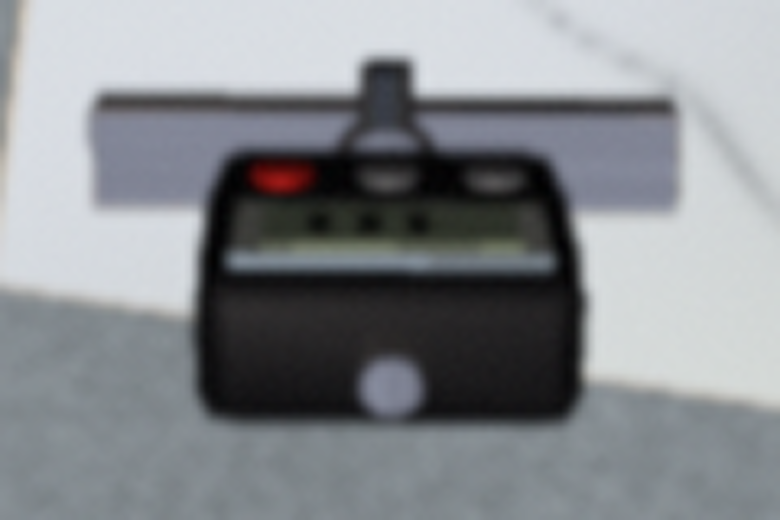

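Base and stub agree on a gauge axis at (0.545, 0.2665), with its y axis matching tool y to within about 0.3°. Descending.

{"method": "servo_tool", "body": {
  "plan": [
    [-0.3,0.04,0.1,0,0,0,94],
    [-0.44,0.04,0.4,0,0,0,94],
    [-0.44,0.04,0.7,0,0,0,94],
    [-0.44,0.04,0.7,0,0,0,94],
    [-0.44,0.04,0.7,0,0,0,94]
  ]
}}

```text
time: 2.03
tool_pos: [0.5419, 0.2682, 0.1783]
ee_rot: [-3.139, -0.005, 3.014]
wrist_force: [0.3, 0.3, 1.3]
width: 0.094
finger_force: 0.0
```

```bash
python3 - <<'E'
from h import *
o=robot.get_obs();print(o['tool_pos'],o['ee_rot'])
R_=R.from_euler('xyz',o['ee_rot']).as_matrix()
print('tool shift to go',R_.T@(np.array([.545,.2665,.092])-o['tool_pos']))
E
```

```text
[0.54189943 0.26824837 0.17832634] [-3.13941815 -0.00471886  3.01438149]
tool shift to go [-0.00370465 -0.00115319  0.08631253]
```

{"method": "servo_tool", "body": {
  "plan": [
    [-0.02,-0.01,0.25,0,0,0,94],
    [-0.02,-0.01,0.5,0,0,0,94],
    [-0.02,-0.01,0.7,0,0,0,94],
    [-0.02,-0.01,0.85,0,0,0,94],
    [-0.02,-0.01,0.88,0,0,0,94],
    [-0.02,-0.01,0.88,0,0,0,94],
    [-0.02,-0.01,0.88,0,0,0,94]
  ]
}}

```text
time: 2.62
tool_pos: [0.5469, 0.2675, 0.0954]
ee_rot: [3.139, 0.004, 3.014]
wrist_force: [-0.1, -0.2, 0.7]
width: 0.0937
finger_force: 0.0
```

```bash
python3 - <<'E'
from h import *
o=robot.get_obs();print(o['tool_pos'],o['ee_rot'],o['wrist_force'])
R_=R.from_euler('xyz',o['ee_rot']).as_matrix()
print('tool shift to go',R_.T@(np.array([.545,.2665,.092])-o['tool_pos']))
snap('wrist','w2')
E
```

```text
[0.54693625 0.26750248 0.0953657 ] [3.13931208 0.0039986  3.01352358] [-0.11116254 -0.2170313   0.71458352]
tool shift to go [ 0.0018058  -0.00124922  0.00335567]
```

View pics/w2.png

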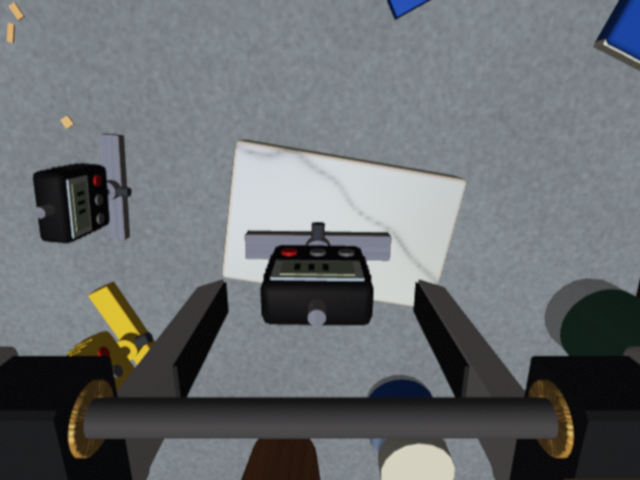

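The wrist view shows the gauge between the fingers, stub at (317,317), base ends at 245 and 391. I'll recompute its axis.

```bash
python3 - <<'E'
from h import *
o=robot.get_obs()
R_=R.from_euler('xyz',o['ee_rot']).as_matrix()
for p,z in [((317,317),.136),((245.5,247),.037),((390.5,247.5),.037),((262,322),.125),((371,322),.125)]:
    P=onz('wrist',p,z,o); print(P.round(4),(R_.T@(P-o['tool_pos'])).round(4))
E
```

```text
[0.5447 0.2662 0.136 ] [ 0.0021 -0.0014 -0.0405]
[0.5382 0.2171 0.037 ] [ 0.0027 -0.0512  0.0584]
[0.5514 0.3155 0.037 ] [0.0022 0.0481 0.0586]
[0.5498 0.2391 0.125 ] [-0.0063 -0.0276 -0.0295]
[0.5565 0.2904 0.125 ] [-0.0064  0.0241 -0.0294]
```

{"method": "servo_tool", "body": {
  "plan": [
    [0.02,-0.015,0.035,0,0,0,94],
    [0.02,-0.015,0.035,0,0,0,94],
    [0.02,-0.015,0.035,0,0,0,50],
    [0.02,-0.015,0.035,0,0,0,50],
    [0.02,-0.015,0.035,0,0,0,30],
    [0.02,-0.015,0.035,0,0,0,30],
    [0.02,-0.015,0.035,0,0,0,30],
    [0.02,-0.015,0.035,0,0,0,30],
    [0.02,-0.015,0.035,0,0,0,30],
    [0.02,-0.015,0.035,0,0,0,30]
  ]
}}

```text
time: 3.5
tool_pos: [0.5437, 0.2654, 0.0888]
ee_rot: [3.141, 0.0, 3.013]
wrist_force: [-0.1, 0.5, -0.2]
width: 0.0538
finger_force: 30.0
```

```bash
cat >> h.py <<'E'
def avg(n=6):
    P=[];Q=[];F=[];M=[]
    for i in range(n):
        o=robot.get_obs(); P.append(o['tool_pos']);Q.append(o['ee_rot']);F.append(o['wrist_force']);M.append(o['wrist_torque']); robot.snapshot('wrist')
    r=R.from_euler('xyz',Q).mean()
    return np.mean(P,0),r,np.mean(F,0),np.mean(M,0),np.std(P,0)
E
python3 - <<'E'
from h import *
p,r,f,m,s=avg(); print(p,r.as_euler('xyz'),f,m,s); np.savez('grasp.npz',p=p,r=r.as_matrix())
E
```

```text
[0.54366386 0.26543806 0.08880173] [3.14111164e+00 9.59441876e-05 3.01274746e+00] [-0.06655057  0.7392887  -0.1914731 ] [ 0.22006135 -0.04584977 -0.01234599] [1.41197009e-05 8.62550151e-06 7.04755396e-06]
```

{"method": "servo_tool", "body": {
  "plan": [
    [0,0,-0.2,0,0,0,30],
    [0,0,-0.5,0,0,0,30],
    [0,0,-0.8,0,0,0,30],
    [0,0,-1,0,0,0,30],
    [0,0,-1,0,0,0,30]
  ]
}}

```text
time: 4.22
tool_pos: [0.5458, 0.2658, 0.1942]
ee_rot: [3.138, 0.008, 3.012]
wrist_force: [0.6, -0.4, -1.8]
width: 0.0534
finger_force: 29.9
```

{"method": "servo_tool", "body": {
  "plan": [
    [0,-0.2,-0.4,0,0,0.07,30],
    [0,-0.6,-0.8,0,0,0.14,30],
    [0,-1,-1,0,0,0.2,30]
  ]
}}

```text
time: 4.47
tool_pos: [0.5324, 0.1832, 0.2775]
ee_rot: [-3.141, -0.002, 2.696]
wrist_force: [1.5, -1.3, -2.4]
width: 0.054
finger_force: 30.0
```

{"method": "servo_tool", "body": {
  "plan": [
    [-0.15,-0.3,0,0,0,0.07,30],
    [-0.3,-0.6,0,0,0,0.14,30],
    [-0.45,-1,0,0,0,0.2,30]
  ]
}}

```text
time: 4.72
tool_pos: [0.5304, 0.0737, 0.2759]
ee_rot: [-3.14, -0.002, 2.381]
wrist_force: [1.1, -0.7, -3.5]
width: 0.0541
finger_force: 30.0
```

{"method": "servo_tool", "body": {
  "plan": [
    [-0.25,-0.25,0,0,0,0.07,30],
    [-0.5,-0.5,0,0,0,0.14,30],
    [-0.75,-0.75,0,0,0,0.2,30]
  ]
}}

```text
time: 4.97
tool_pos: [0.5326, -0.0334, 0.2753]
ee_rot: [-3.138, -0.002, 2.065]
wrist_force: [0.7, 0.2, -3.3]
width: 0.0536
finger_force: 30.0
```

{"method": "servo_tool", "body": {
  "plan": [
    [-0.3,-0.15,0,0,0,0.07,30],
    [-0.65,-0.3,0,0,0,0.14,30],
    [-1,-0.45,0,0,0,0.19,30]
  ]
}}

```text
time: 5.22
tool_pos: [0.5411, -0.1425, 0.2754]
ee_rot: [-3.138, -0.002, 1.767]
wrist_force: [0.5, -0.6, -2.5]
width: 0.0534
finger_force: 30.0
```

{"method": "servo_tool", "body": {
  "plan": [
    [-0.35,0,-0.1,0,0,0,30],
    [-0.7,0,-0.2,0,0,0,30],
    [-1,0,-0.3,0,0,0,30]
  ]
}}

```text
time: 5.47
tool_pos: [0.5613, -0.2414, 0.3048]
ee_rot: [-3.137, -0.003, 1.77]
wrist_force: [0.1, 0.4, -3.3]
width: 0.0539
finger_force: 30.0
```

{"method": "servo_tool", "body": {
  "plan": [
    [-0.35,0,0,0,0,0,30],
    [-0.7,0,0,0,0,0,30],
    [-0.9,0,0,0,0,0,30],
    [-0.9,0,0,0,0,0,30],
    [-0.9,0,0,0,0,0,30],
    [-0.9,0,0,0,0,0,30],
    [-0.9,0,0,0,0,0,30],
    [-0.9,0,0,0,0,0,30]
  ]
}}

```text
time: 6.13
tool_pos: [0.5802, -0.3258, 0.3084]
ee_rot: [3.141, -0.0, 1.773]
wrist_force: [-0.3, 0.5, -2.8]
width: 0.0535
finger_force: 30.0
```

```bash
python3 - <<'E'
from h import *
p,r,f,m,s=avg(3); print(p,r.as_euler('xyz'),f,s)
o=robot.get_obs(); np.save('o3.npy',o,allow_pickle=True); snap('wrist','w3')
for t in ['red_dot','panel','gauge_base']:
    print(t,[(np.round(r['extent']).tolist(),round(r['conf'],2)) for r in robot.find_in(t,'wrist')][:4])
E
```

```text
[ 0.58018596 -0.32592036  0.30859958] [3.14109989e+00 2.67083730e-04 1.77325652e+00] [-0.01657627  0.55512674 -2.69464625] [2.40043314e-05 8.81145271e-05 1.53427207e-04]
red_dot [([367.0, 162.0, 15.0, 16.0], 0.47)]
panel [([405.0, 123.0, 271.0, 244.0], 0.78), ([324.0, 285.0, 148.0, 107.0], 0.56)]
gauge_base [([322.0, 285.0, 149.0, 112.0], 0.93)]
```

View pics/w3.png

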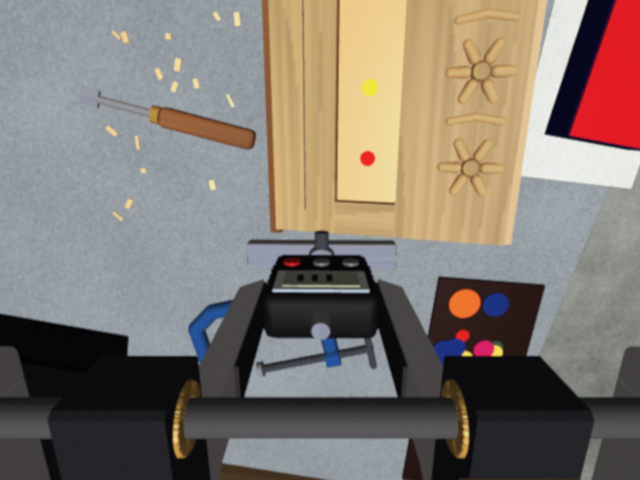

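The view shows the panel: red dot (367,158), yellow dot (370,88), lower end of the band at rows 201 to 204, far panel corner about (511,244). The gauge is held well. Zooming in to pick the edges.

```bash
python3 - <<'E'
import cv2
im=cv2.imread('pics/w3.png')[60:255,260:520]
cv2.imwrite('pics/w3c.png',cv2.resize(im,None,fx=3,fy=3,interpolation=cv2.INTER_CUBIC))
E
```

```text
(no output)
```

View pics/w3c.png

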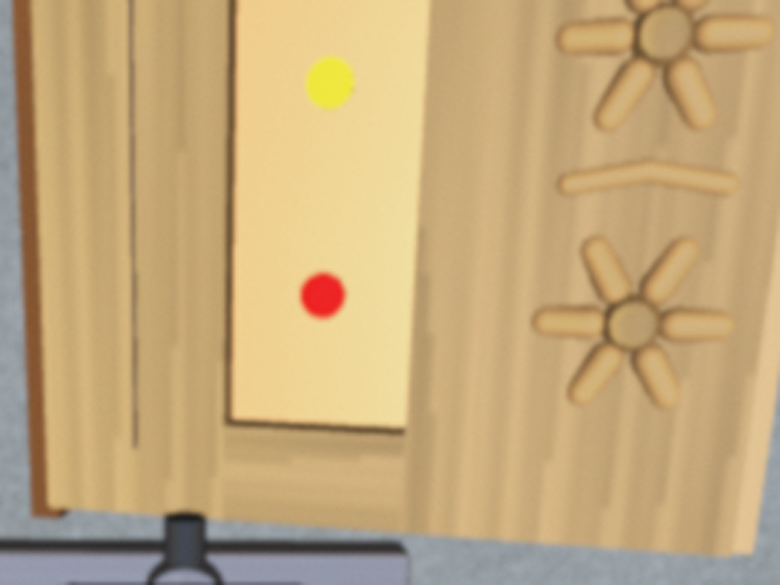

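```bash
cat > fit.py <<'E'
from h import *
from scipy.optimize import least_squares
o=np.load('o3.npy',allow_pickle=True).item()
def pose(v):
    Rp=R.from_euler('z',v[3])*R.from_euler('y',-np.deg2rad(15)+v[4]); return v[:3],Rp.as_matrix()
obs=[((-52,-125,40),(226,425)),((-52,-125,26),(232,420)),((12,-125,40),(405,432)),((-120,-160,40),(48,508)),((120,-160,40),(752,555)),
 ((-20,'r',26),(323,296)),((-20,'y',26),(330,83)),((-52,'a',40),(233,3)),((12,'b',40),(430,3))]
nm=['r','y','a','b']
def model(v):
    t,Rp=pose(v); P=[]
    for m,_ in obs: P.append([m[0]/1e3, v[5+nm.index(m[1])] if isinstance(m[1],str) else m[1]/1e3, m[2]/1e3])
    return proj('wrist',np.array(P)@Rp.T+t,o)
pix=np.array([q for _,q in obs])/3.+[260,60]
def run(freetilt):
    f=lambda v:np.r_[(model(v)-pix).ravel()[[i for i in range(18) if i not in(15,17)]],(0 if freetilt else 1e4)*v[4],v[5+2]-.0,v[8]]
    return least_squares(f,[.62,-.19,.06,-.2,0,-.07,0,.02,.02])
E
python3 - <<'E'
from fit import *
for ft in (0,1):
    s=run(ft); print(s.x.round(4)); print((model(s.x)-pix).round(1).tolist())
    t,Rp=pose(s.x); print('red',(t+Rp@[-.02,s.x[5],.026]).round(4),'bottom edge z',(t+Rp@[-.12,0,0]).round(4))
    if not ft: np.savez('panel.npz',t=t,Rp=Rp,red=t+Rp@[-.02,s.x[5],.026])
    print('top red px',proj('top',t+Rp@[-.02,s.x[5],.026]),proj('top',t+Rp@[-.02,s.x[6],.026]))
im=cv2.imread('pics/top0.png')
b,g,r=[im[...,i].astype(int) for i in range(3)]
m=((r-g>60)&(r-b>60)).astype(np.uint8); n,l,st,c=cv2.connectedComponentsWithStats(m[200:230,340:430]); print(c[1:]+[340,200],st[1:,4])
E
```

```text
[ 0.6262 -0.1832  0.0786  0.2169 -0.     -0.0817 -0.0136 -0.8842  0.0141]
[[-0.5, 0.2], [0.4, -0.6], [2.0, 0.1], [-0.6, 1.3], [-0.8, -0.8], [0.4, 0.0], [-0.6, -0.0], [-0.4, 606.2], [-0.0, -8.9]]
red [ 0.6183 -0.2685  0.0985] bottom edge z [ 0.513  -0.2081  0.0475]
top red px [[412.46895801 210.5523641 ]] [[388.78950049 216.16304079]]
[ 0.6265 -0.1829  0.0796  0.2195 -0.0388 -0.0818 -0.0137 -0.6669  0.0394]
[[-0.8, -0.1], [0.6, -0.9], [1.3, 0.1], [0.3, 0.5], [-0.4, 0.3], [0.2, 0.0], [-1.0, -0.0], [-0.2, 509.0], [-0.0, -40.8]]
red [ 0.6181 -0.2686  0.0985] bottom edge z [ 0.5146 -0.2079  0.0441]
top red px [[412.48453595 210.61864688]] [[388.82016965 216.29137799]]
[[411.66666667 211.5       ]] [30]
```

```bash
sed -i 's/f=lambda v.*/f=lambda v:np.r_[(model(v)-pix).ravel(),(0 if freetilt else 1e4)*v[4]]/' fit.py
cat > go.py <<'E'
from h import *
from sys import argv
# argv: height of gauge base over panel face (mm), optional gauge offsets
d=np.load('panel.npz'); Rp=d['Rp']; h=float(argv[1])/1e3
# gauge in tool: axis point; tool z=-panel z, tool y=panel x
Rt=np.c_[np.cross(Rp[:,0],-Rp[:,2]),Rp[:,0],-Rp[:,2]]
off=np.array([0.0013,0.0,.0638])  # gauge_base in tool frame
face=d['red']+Rp[:,2]*.014
goal=face+Rp[:,2]*h-Rt@off
o=robot.get_obs(); R0=R.from_euler('xyz',o['ee_rot']).as_matrix()
print('t',o['time'],'goal',goal.round(4),'now',o['tool_pos'].round(4),'F tool',(R0.T@o['wrist_force']).round(1))
print('shift/0.1',(R0.T@(goal-o['tool_pos'])/.1).round(3),'turn norm',(R.from_matrix(R0.T@Rt).as_rotvec()/(np.pi/2)).round(4))
E
python3 - <<'E'
from fit import *
s=run(0); print(s.x.round(4)); print((model(s.x)-pix).round(1).tolist())
t,Rp=pose(s.x); red=t+Rp@[-.02,s.x[5],.026]; print('red',red.round(4))
np.savez('panel.npz',t=t,Rp=Rp,red=red)
# gauge-in-hand check: base top face (52 mm below TCP) front ends, stub top
for p,dz in [((247,252),.0638-.012),((395,252),.0638-.012),((320.5,331),-.047)]:
    c,d=ray('wrist',p,o); Rt=R.from_euler('xyz',o['ee_rot']).as_matrix(); c=Rt.T@(c-o['tool_pos']); d=Rt.T@d
    print((c+d*(dz-c[2])/d[2]).round(4))
E
python3 go.py 60
```

```text
[ 0.6275 -0.1833  0.0776  0.2087 -0.     -0.0816 -0.0134  0.0101  0.0073]
[[-0.4, -0.1], [0.5, -0.9], [2.0, 0.3], [-0.5, 0.5], [-1.5, 0.1], [0.9, 0.0], [0.5, 0.0], [-2.2, -0.0], [0.9, 0.0]]
red [ 0.6189 -0.2685  0.0975]
[ 0.0015 -0.0493  0.0518]
[0.0013 0.0498 0.0518]
[-0.001  -0.0002 -0.047 ]
t 6.4833 goal [ 0.5843 -0.2772  0.2306] now [ 0.5801 -0.3269  0.3083] F tool [-0.3  0.2  2.7]
shift/0.1 [0.479 0.14  0.777] turn norm [-0.1665  0.0008 -0.0046]
```

{"method": "servo_tool", "body": {
  "plan": [
    [0.12,0.03,0.15,-0.06,0,0,30],
    [0.25,0.07,0.3,-0.12,0,0,30],
    [0.37,0.1,0.45,-0.1665,0.001,-0.003,30],
    [0.479,0.14,0.6,-0.1665,0.001,-0.003,30],
    [0.479,0.14,0.777,-0.1665,0.001,-0.003,30],
    [0.479,0.14,0.777,-0.1665,0.001,-0.003,30],
    [0.479,0.14,0.777,-0.1665,0.001,-0.003,30],
    [0.479,0.14,0.777,-0.1665,0.001,-0.003,30],
    [0.479,0.14,0.777,-0.1665,0.001,-0.003,30]
  ]
}}

```text
time: 7.23
tool_pos: [0.5851, -0.2782, 0.2324]
ee_rot: [2.878, 0.001, 1.777]
wrist_force: [0.0, -0.3, -2.7]
width: 0.0538
finger_force: 30.0
```

```bash
python3 go.py 30; python3 -c "
from h import *
np.save('o4.npy',robot.get_obs(),allow_pickle=True); im=snap('wrist','w4'); print([ (np.round(r['extent']),r['conf']) for r in robot.find_in('red_dot','wrist')])"
```

```text
t 7.2333 goal [ 0.5919 -0.2756  0.2016] now [ 0.5851 -0.2782  0.2324] F tool [-0.3 -0.7  2.6]
shift/0.1 [ 0.012 -0.011  0.315] turn norm [ 0.0011  0.0013 -0.0016]
[(array([318., 220.,  18.,  19.]), 0.62)]
```

View pics/w4.png

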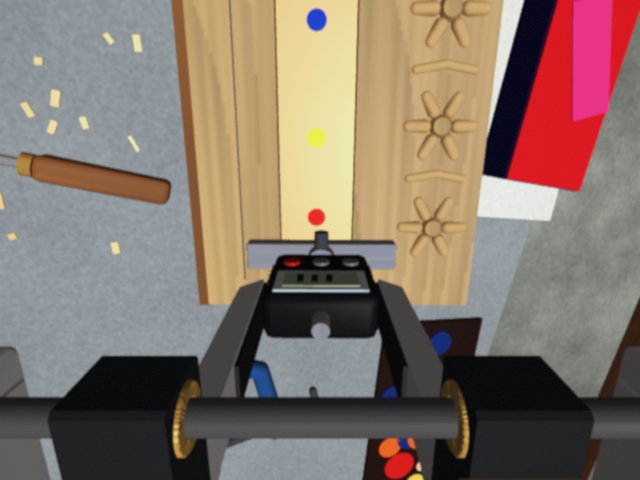

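The view shows blue, yellow and red dots at (317,19), (317,138) and (317,217), in a column parallel to the tool x axis, so the yaw is right. The gauge is centred at column 320.5. I'll refine the dot position from this closer view.

```bash
python3 - <<'E'
from h import *
o=np.load('o4.npy',allow_pickle=True).item(); d=np.load('panel.npz'); Rp=d['Rp'];red=d['red']
im=cv2.imread('pics/w4.png').astype(int); b,g,r=im[...,0],im[...,1],im[...,2]
Rt=R.from_euler('xyz',o['ee_rot']).as_matrix()
def pl(px):
    c,v=ray('wrist',px,o); return c+v*((red-c)@Rp[:,2])/(v@Rp[:,2])
for n,m in [('red',(r-g>90)&(r-b>90)),('yel',(r-b>100)&(g-b>100)&(abs(r-g)<40)),('blue',(b-r>90))]:
    w=np.zeros_like(m);w[0:250,280:350]=m[0:250,280:350]
    if n=='red': w[228:]=0
    ys,xs=np.nonzero(w); px=(xs.mean(),ys.mean()); P=pl(px); print(n,px,len(xs),P.round(4),'panel d',(Rp.T@(P-red)).round(4),'tool',(Rt.T@(P-o['tool_pos'])).round(4))
    if n=='red': new=P
row=im[138,260:380]; e=np.abs(np.diff(row.sum(1))); i=np.argsort(e)[-6:]+260; print(sorted(i))
for c in sorted(i): print(c,(Rp.T@(pl((c+.5,138))-red)).round(4))
np.savez('panel.npz',t=d['t'],Rp=Rp,red=new)
E
python3 go.py 20
```

```text
red (np.float64(315.93392070484583), np.float64(216.77092511013217)) 227 [ 0.6159 -0.2672  0.0968] panel d [-0.0028  0.002  -0.    ] tool [ 0.0047 -0.004   0.1393]
yel (np.float64(316.03460207612454), np.float64(137.42906574394465)) 289 [ 0.6024 -0.2007  0.0969] panel d [-0.0022  0.0698 -0.    ] tool [ 0.0725 -0.0036  0.1392]
blue (np.float64(316.2516129032258), np.float64(19.177419354838708)) 310 [ 0.5849 -0.1147  0.0971] panel d [-0.0015  0.1576 -0.    ] tool [ 0.1603 -0.0031  0.139 ]
[np.int64(276), np.int64(278), np.int64(279), np.int64(353), np.int64(354), np.int64(355)]
276 [-0.0351  0.0694 -0.    ]
278 [-0.0335  0.0694 -0.    ]
279 [-0.0326  0.0694 -0.    ]
353 [ 0.029   0.0692 -0.    ]
354 [ 0.0298  0.0692 -0.    ]
355 [0.0306 0.0692 0.    ]
t 7.3333 goal [ 0.5914 -0.2737  0.1913] now [ 0.585  -0.2781  0.232 ] F tool [ 0.1 -1.3  1.9]
shift/0.1 [ 0.031 -0.037  0.412] turn norm [ 0.0009  0.0011 -0.0017]
```

{"method": "servo_tool", "body": {
  "plan": [
    [0.02,-0.02,0.13,0,0,0.003,30],
    [0.031,-0.037,0.27,0,0.001,0.003,30],
    [0.031,-0.037,0.4,0.001,0.001,0.003,30],
    [0.031,-0.037,0.41,0.001,0.001,0.003,30],
    [0.031,-0.037,0.41,0.001,0.001,0.003,30],
    [0.031,-0.037,0.41,0.001,0.001,0.003,30],
    [0.031,-0.037,0.41,0.001,0.001,0.003,30],
    [0.031,-0.037,0.41,0.001,0.001,0.003,30]
  ]
}}

```text
time: 8.0
tool_pos: [0.591, -0.2733, 0.1912]
ee_rot: [2.88, -0.002, 1.772]
wrist_force: [0.4, 0.2, -3.2]
width: 0.0539
finger_force: 30.0
```

```bash
python3 go.py 10; python3 -c "
from h import *
o=robot.get_obs();np.save('o5.npy',o,allow_pickle=True); im=snap('wrist','w5').astype(int)
d=np.load('panel.npz'); Rp=d['Rp'];red=d['red']; Rt=R.from_euler('xyz',o['ee_rot']).as_matrix()
for n,t in [('red',0),('blue',2),('yel',1)]:
  r,g,b=im[...,0],im[...,1],im[...,2]
  m=[(r-g>90)&(r-b>90),(r-b>100)&(g-b>100)&(abs(r-g)<40),b-r>90][t].copy(); m[240:]=0; m[:,:270]=0; m[:,360:]=0
  ys,xs=np.nonzero(m)
  if len(xs)<20: print(n,len(xs)); continue
  c,v=ray('wrist',(xs.mean(),ys.mean()),o); P=c+v*((red-c)@Rp[:,2])/(v@Rp[:,2]); print(n,len(xs),xs.mean(),ys.mean(),ys.max(),(Rt.T@(P-o['tool_pos'])).round(4))
"
```

```text
t 8.0 goal [ 0.5939 -0.2731  0.1816] now [ 0.591  -0.2733  0.1912] F tool [ 0.1 -0.4  3.2]
shift/0.1 [-0.004  0.004  0.101] turn norm [-0.0001 -0.0001 -0.0047]
red 138 320.80434782608694 229.93478260869566 238 [0.004  0.0002 0.0979]
blue 405 321.0 10.446913580246914 22 [0.1561 0.0005 0.0979]
yel 371 320.9487870619946 144.62803234501348 155 [0.0688 0.0004 0.0979]
```

View pics/w5.png

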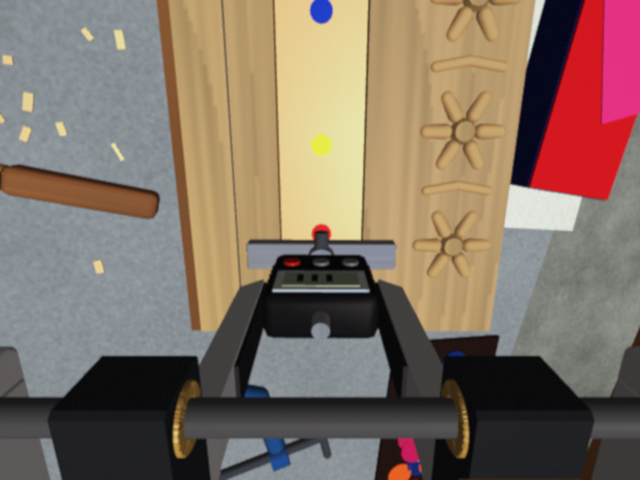

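Gauge, red, yellow and blue dots all line up at column 321, and the dot lies within about 1 mm of the spindle axis. Descending.

{"method": "servo_tool", "body": {
  "plan": [
    [0,0,0.04,0,0,0,30],
    [0,0,0.08,0,0,0,30],
    [0,0,0.12,0,0,0,30],
    [0,0,0.15,0,0,0,30],
    [0,0,0.15,0,0,0,30],
    [0,0,0.15,0,0,0,30],
    [0,0,0.15,0,0,0,30],
    [0,0,0.15,0,0,0,30]
  ]
}}

```text
time: 8.72
tool_pos: [0.5944, -0.2722, 0.1756]
ee_rot: [2.881, -0.003, 1.772]
wrist_force: [0.4, 0.3, -3.5]
width: 0.0535
finger_force: 30.0
```

```bash
python3 go.py 0; python3 -c "
from h import *
p,r,f,m,s=avg(4); print(p,r.inv().apply(f).round(2),r.inv().apply(m).round(3),s)"
```

```text
t 8.7167 goal [ 0.5965 -0.2726  0.1719] now [ 0.5944 -0.2722  0.1756] F tool [ 0.2 -0.5  3.5]
shift/0.1 [-0.008  0.009  0.04 ] turn norm [-0.0009 -0.0009 -0.0049]
[ 0.59439447 -0.27218609  0.17567422] [ 0.07 -0.74  2.73] [ 0.374 -0.046  0.001] [1.30282180e-05 1.78289566e-05 3.73177106e-05]
```

{"method": "servo_tool", "body": {
  "plan": [
    [-0.005,0.005,0.01,0.001,0.001,0,30],
    [-0.005,0.005,0.02,0.001,0.001,0,30],
    [-0.005,0.005,0.02,0.001,0.001,0,30],
    [-0.005,0.005,0.03,0.001,0.001,0,30],
    [-0.005,0.005,0.03,0.001,0.001,0,30],
    [-0.005,0.005,0.03,0.001,0.001,0,30]
  ]
}}

```text
time: 9.42
tool_pos: [0.5955, -0.2723, 0.1727]
ee_rot: [2.883, -0.005, 1.773]
wrist_force: [-0.4, 0.3, -1.7]
width: 0.0538
finger_force: 30.0
```

```bash
python3 go.py 0; python3 -c "
from h import *
p,r,f,m,s=avg(4); print(p,r.inv().apply(f).round(2),r.inv().apply(m).round(3),s)"
```

```text
t 9.4167 goal [ 0.5965 -0.2726  0.1719] now [ 0.5955 -0.2723  0.1727] F tool [ 0.4 -0.8  1.6]
shift/0.1 [-0.004  0.006  0.01 ] turn norm [-0.0022 -0.0021 -0.0049]
[ 0.59553544 -0.27234915  0.17272708] [ 0.34 -0.78  1.67] [ 0.507  0.027 -0.01 ] [4.73810279e-06 5.89470968e-06 1.50871448e-05]
```

{"method": "servo_tool", "body": {
  "plan": [
    [0,0.003,0,-0.002,-0.002,0,30],
    [0,0.003,0.01,-0.002,-0.002,0,30],
    [0,0.003,0.01,-0.002,-0.002,0,30],
    [0,0.003,0.01,-0.002,-0.002,0,30],
    [0,0.003,0.01,-0.002,-0.002,0,30]
  ]
}}

```text
time: 10.03
tool_pos: [0.5962, -0.2722, 0.1718]
ee_rot: [2.88, -0.002, 1.772]
wrist_force: [-1.0, 0.1, -2.2]
width: 0.0539
finger_force: 30.0
```

```bash
python3 go.py 0; python3 -c "
from h import *
p,r,f,m,s=avg(4); print(p,r.inv().apply(f).round(2),r.inv().apply(m).round(3),s)"
```

```text
t 10.0333 goal [ 0.5965 -0.2726  0.1719] now [ 0.5962 -0.2722  0.1718] F tool [ 0.3 -1.5  1.9]
shift/0.1 [-0.004  0.002 -0.001] turn norm [ 0.     -0.     -0.0049]
[ 0.59622816 -0.27223926  0.17175615] [-0.26 -0.94  1.49] [ 0.368 -0.033 -0.031] [1.25914791e-05 5.40169525e-06 1.62798284e-05]
```

{"method": "servo_tool", "body": {
  "plan": [
    [0,0,0.01,0,0,0,30],
    [0,0,0.01,0,0,0,30],
    [0,0,0.01,0,0,0,30],
    [0,0,0.01,0,0,0,30]
  ]
}}

```text
time: 10.57
tool_pos: [0.5965, -0.2722, 0.1707]
ee_rot: [2.88, -0.002, 1.772]
wrist_force: [0.4, -0.2, -2.1]
width: 0.0534
finger_force: 30.0
```

{"method": "servo_tool", "body": {
  "plan": [
    [0,0,0.01,0,0,0,30],
    [0,0,0.01,0,0,0,30],
    [0,0,0.01,0,0,0,30],
    [0,0,0.01,0,0,0,30]
  ]
}}

```text
time: 10.9
tool_pos: [0.5967, -0.2721, 0.1698]
ee_rot: [2.88, -0.002, 1.772]
wrist_force: [0.0, 0.2, -1.5]
width: 0.0536
finger_force: 30.0
```

```bash
python3 go.py 0; python3 -c "
from h import *
p,r,f,m,s=avg(4); print(p,r.inv().apply(f).round(2),r.inv().apply(m).round(3),s)"
```

```text
t 10.9 goal [ 0.5965 -0.2726  0.1719] now [ 0.5967 -0.2721  0.1698] F tool [ 0.2 -0.3  1.4]
shift/0.1 [-0.004  0.003 -0.022] turn norm [-0.0001 -0.0001 -0.0049]
[ 0.59670627 -0.27211258  0.16979115] [-0.28 -0.37  1.19] [ 0.321 -0.016 -0.009] [1.44675304e-05 8.16773645e-06 1.64252855e-05]
```

{"method": "servo_tool", "body": {
  "plan": [
    [0,0,0.01,0,0,0,30],
    [0,0,0.01,0,0,0,30],
    [0,0,0.01,0,0,0,30],
    [0,0,0.01,0,0,0,30]
  ]
}}

```text
time: 11.43
tool_pos: [0.597, -0.2721, 0.1688]
ee_rot: [2.88, -0.002, 1.772]
wrist_force: [0.0, 1.0, -1.5]
width: 0.0535
finger_force: 30.0
```

{"method": "servo_tool", "body": {
  "plan": [
    [0,0,0.01,0,0,0,30],
    [0,0,0.01,0,0,0,30],
    [0,0,0.01,0,0,0,30],
    [0,0,0.01,0,0,0,30]
  ]
}}

```text
time: 11.77
tool_pos: [0.5972, -0.272, 0.1678]
ee_rot: [2.88, -0.002, 1.772]
wrist_force: [0.7, -0.5, -1.2]
width: 0.0532
finger_force: 30.0
```

```bash
python3 go.py 0; python3 -c "
from h import *
p,r,f,m,s=avg(4); print(p,r.inv().apply(f).round(2),r.inv().apply(m).round(3),s)"
```

```text
t 11.7667 goal [ 0.5965 -0.2726  0.1719] now [ 0.5972 -0.272   0.1678] F tool [-0.6  0.2  1.3]
shift/0.1 [-0.005  0.003 -0.042] turn norm [-0.0001 -0.0001 -0.0049]
[ 0.59719436 -0.27199104  0.16784181] [ 0.14 -0.02  1.33] [ 0.211 -0.088 -0.024] [6.10660268e-06 1.05000273e-05 1.43438909e-05]
```

{"method": "servo_tool", "body": {
  "plan": [
    [0,0,0.01,0,0,0,30],
    [0,0,0.01,0,0,0,30],
    [0,0,0.02,0,0,0,30],
    [0,0,0.02,0,0,0,30],
    [0,0,0.02,0,0,0,30]
  ]
}}

```text
time: 12.38
tool_pos: [0.5977, -0.2719, 0.1658]
ee_rot: [2.88, -0.002, 1.772]
wrist_force: [0.0, 0.2, -2.5]
width: 0.0536
finger_force: 30.0
```

{"method": "servo_tool", "body": {
  "plan": [
    [0,0,0.01,0,0,0,30],
    [0,0,0.01,0,0,0,30],
    [0,0,0.01,0,0,0,30]
  ]
}}

```text
time: 12.63
tool_pos: [0.5979, -0.2719, 0.1649]
ee_rot: [2.88, -0.002, 1.772]
wrist_force: [0.3, -0.5, -1.7]
width: 0.0539
finger_force: 30.0
```

```bash
python3 go.py 0; python3 -c "
from h import *
p,r,f,m,s=avg(4); print(p,r.inv().apply(f).round(2),r.inv().apply(m).round(3),s)"
```

```text
t 12.6333 goal [ 0.5965 -0.2726  0.1719] now [ 0.5979 -0.2719  0.1649] F tool [-0.6 -0.2  1.7]
shift/0.1 [-0.004  0.003 -0.072] turn norm [-0.0001 -0.0001 -0.005 ]
[ 0.59791717 -0.27183309  0.16490655] [-0.35 -0.25  1.63] [ 0.203 -0.114 -0.026] [8.17037940e-06 1.47843309e-05 2.62282664e-05]
```

```bash
cat > tri.py <<'E'
from h import *
o=robot.get_obs();np.save('o6.npy',o,allow_pickle=True); snap('wrist','w6')
d=np.load('panel.npz'); Rp=d['Rp']; t=d['t']
def cent(im,n):
    b,g,r=[im[...,i].astype(int) for i in range(3)]
    m={'red':(r-g>90)&(r-b>90),'yel':(r-b>100)&(g-b>100)&(abs(r-g)<40),'blue':b-r>90}[n].astype(np.uint8)
    k,l,s,c=cv2.connectedComponentsWithStats(m); out=[(s[i,4],*c[i],s[i,2],s[i,3]) for i in range(1,k) if s[i,4]>100 and c[i][1]<240 and 280<c[i][0]<390]
    return max(out) if out else None
for n in ['red','yel','blue']:
    A=np.zeros((3,3));B=np.zeros(3);use=[];rays=[]
    for k in (3,4,5,6):
        q=cent(cv2.imread(f'pics/w{k}.png'),n)
        if q is None or (n=='red' and k>=5) or q[2]-q[4]/2<1: continue
        c,v=ray('wrist',q[1:3],np.load(f'o{k}.npy',allow_pickle=True).item()); v/=np.linalg.norm(v); M=np.eye(3)-np.outer(v,v); A+=M;B+=M@c; use.append((k,np.round(q,1).tolist())); rays.append((c,v))
    if len(use)>1:
        P=np.linalg.solve(A,B); print(n,use,P.round(4),'panel',(Rp.T@(P-t)).round(4),[ (np.linalg.norm(np.cross(P-c,v))*1e3).round(2) for c,v in rays])
E
python3 tri.py
```

```text
red [(3, [179.0, 367.0, 158.1, 15.0, 15.0]), (4, [227.0, 315.9, 216.8, 17.0, 17.0])] [ 0.6187 -0.2689  0.0876] panel [-0.0229 -0.0819  0.0165] [np.float64(0.02), np.float64(0.02)]
yel [(3, [228.0, 369.5, 87.2, 16.0, 18.0]), (4, [289.0, 316.0, 137.4, 19.0, 20.0]), (5, [371.0, 320.9, 144.6, 21.0, 22.0]), (6, [443.0, 320.9, 146.7, 23.0, 24.0])] [ 0.6048 -0.2006  0.0877] panel [-0.0223 -0.0122  0.0165] [np.float64(0.07), np.float64(0.02), np.float64(0.04), np.float64(0.06)]
```

Triangulating the dots over several views (residual under 0.1 mm) puts the panel about 9.5 mm lower than my first fit. Updating the target.

```bash
python3 - <<'E'
from h import *
d=np.load('panel.npz'); Rp=(R.from_euler('z',.2014)*R.from_euler('y',-np.deg2rad(15))).as_matrix()
np.savez('panel.npz',t=d['t'],Rp=Rp,red=np.array([.6187,-.2688,.0876]))
E
python3 go.py 0; python3 go.py 4 | tail -1
python3 - <<'E'
from h import *
o=np.load('o6.npy',allow_pickle=True).item(); im=cv2.imread('pics/w6.png').astype(int)
b,g,r=[im[...,i] for i in range(3)]
m=((r-g>90)&(r-b>90)).astype(np.uint8); k,l,s,c=cv2.connectedComponentsWithStats(m); print([s[i].tolist() for i in range(1,k) if s[i,4]>15 and 250<c[i][0]<400 and c[i][1]<270])
d=np.load('panel.npz'); print('expected dot',proj('wrist',d['red'],o), 'edge',proj('wrist',d['red']+.008*d['Rp'][:,1],o))
E
```

```text
t 12.8833 goal [ 0.5992 -0.2741  0.1627] now [ 0.5979 -0.2719  0.1649] F tool [ 0.3 -0.7  2.9]
shift/0.1 [-0.025  0.003  0.023] turn norm [-0.0001 -0.0013 -0.0005]
shift/0.1 [-0.025  0.003 -0.017] turn norm [-0.0001 -0.0013 -0.0005]
[[285, 262, 14, 4, 44]]
expected dot [[320.85043672 243.21013799]] edge [[320.83623525 232.81885976]]
```

{"method": "servo_tool", "body": {
  "plan": [
    [0,0,-0.06,0,0,0,30],
    [0,0,-0.12,0,0,0,30],
    [0,0,-0.12,0,0,0,30],
    [-0.025,0.003,-0.12,0,-0.001,0,30],
    [-0.025,0.003,-0.12,0,-0.001,0,30],
    [-0.025,0.003,-0.12,0,-0.001,0,30],
    [-0.025,0.003,-0.08,0,-0.001,0,30],
    [-0.025,0.003,-0.04,0,-0.001,0,30],
    [-0.025,0.003,0,0,-0.001,0,30],
    [-0.025,0.003,0.01,0,-0.001,0,30],
    [-0.025,0.003,0.01,0,-0.001,0,30],
    [-0.025,0.003,0.01,0,-0.001,0,30]
  ]
}}

```text
time: 13.88
tool_pos: [0.5988, -0.2741, 0.1639]
ee_rot: [2.88, -0.001, 1.772]
wrist_force: [0.1, 0.7, -2.2]
width: 0.0535
finger_force: 30.0
```

```bash
python3 go.py 0; python3 -c "
from h import *
p,r,f,m,s=avg(4); print(p,r.inv().apply(f).round(2),r.inv().apply(m).round(3),s)"
```

```text
t 13.8833 goal [ 0.5992 -0.2741  0.1627] now [ 0.5988 -0.2741  0.1639] F tool [ 0.7 -0.3  2.1]
shift/0.1 [-0.     0.001  0.012] turn norm [-0.0004 -0.0004 -0.0004]
[ 0.59880361 -0.27416044  0.16407714] [ 0.26 -0.58  1.71] [ 0.403 -0.078 -0.016] [1.86092505e-05 1.16848576e-05 8.82156034e-05]
```

{"method": "servo_tool", "body": {
  "plan": [
    [0,0,0.005,0,0,0,30],
    [0,0,0.01,0,0,0,30],
    [0,0,0.01,0,0,0,30],
    [0,0,0.01,0,0,0,30],
    [0,0,0.01,0,0,0,30]
  ]
}}

```text
time: 14.5
tool_pos: [0.5991, -0.2741, 0.163]
ee_rot: [2.88, -0.001, 1.772]
wrist_force: [-0.6, -0.4, -1.3]
width: 0.054
finger_force: 30.0
```

{"method": "servo_tool", "body": {
  "plan": [
    [0,0,0.005,0,0,0,30],
    [0,0,0.005,0,0,0,30],
    [0,0,0.005,0,0,0,30],
    [0,0,0.005,0,0,0,30]
  ]
}}

```text
time: 14.83
tool_pos: [0.5992, -0.2742, 0.1628]
ee_rot: [2.88, -0.0, 1.772]
wrist_force: [-1.4, 0.2, 0.3]
width: 0.0539
finger_force: 30.0
```

```bash
python3 go.py 0; python3 -c "
from h import *
p,r,f,m,s=avg(4); print(p,r.inv().apply(f).round(2),r.inv().apply(m).round(3),s)"
```

```text
t 14.8333 goal [ 0.5992 -0.2741  0.1627] now [ 0.5992 -0.2742  0.1628] F tool [ 0.5 -1.2 -0.6]
shift/0.1 [ 0.001 -0.     0.001] turn norm [-0.0002 -0.0002 -0.0004]
[ 0.59922421 -0.27417867  0.16283704] [ 0.78 -1.56 -1.46] [ 0.806  0.031 -0.007] [7.86037653e-06 1.20921577e-05 1.43876742e-05]
```

{"method": "servo_tool", "body": {
  "plan": [
    [0,0,0.002,0,0,0,30],
    [0,0,0.005,0,0,0,30],
    [0,0,0.005,0,0,0,30],
    [0,0,0.005,0,0,0,30],
    [0,0,0.005,0,0,0,30]
  ]
}}

```text
time: 15.45
tool_pos: [0.5993, -0.2743, 0.1628]
ee_rot: [2.88, 0.0, 1.772]
wrist_force: [-4.9, 0.5, 5.3]
width: 0.0536
finger_force: 30.0
```

```bash
python3 go.py 0; python3 -c "
from h import *
p,r,f,m,s=avg(6); print(p,r.inv().apply(f).round(2),r.inv().apply(m).round(3),s)"
```

```text
t 15.45 goal [ 0.5992 -0.2741  0.1627] now [ 0.5993 -0.2743  0.1628] F tool [ 1.5 -3.2 -6.4]
shift/0.1 [ 0.002 -0.001  0.   ] turn norm [-0.0001  0.0001 -0.0004]
[ 0.59932356 -0.27427587  0.16279164] [ 0.86 -2.98 -6.67] [1.368 0.199 0.014] [8.95125256e-06 1.49222872e-05 1.67993955e-05]
```

Contact came at the predicted height, but the moment suggests the lower end carries most of the load. I'll tilt slightly and watch the moment.

{"method": "servo_tool", "body": {
  "plan": [
    [0,0,0,0.002,0,0,30],
    [0,0,0,0.004,0,0,30],
    [0,0,0,0.004,0,0,30],
    [0,0,0,0.004,0,0,30],
    [0,0,0,0.004,0,0,30]
  ]
}}

```text
time: 16.17
tool_pos: [0.5996, -0.2742, 0.1628]
ee_rot: [2.886, -0.0, 1.772]
wrist_force: [-5.4, -0.2, 5.0]
width: 0.0538
finger_force: 30.0
```

```bash
python3 go.py 0; python3 -c "
from h import *
p,r,f,m,s=avg(6); print(p,r.inv().apply(f).round(2),r.inv().apply(m).round(3),s)"
```

```text
t 16.1667 goal [ 0.5992 -0.2741  0.1627] now [ 0.5996 -0.2742  0.1628] F tool [ 0.9 -3.9 -6.2]
shift/0.1 [ 0.002 -0.003 -0.   ] turn norm [-0.0037  0.0001 -0.0003]
[ 0.59958183 -0.27425124  0.16281969] [ 0.75 -3.8  -6.47] [ 0.929  0.225 -0.038] [7.17313825e-06 1.00508322e-05 1.29991251e-05]
```

{"method": "servo_tool", "body": {
  "plan": [
    [0,-0.003,0,-0.001,0,0,30],
    [0,-0.003,0,-0.001,0,0,30],
    [0,-0.003,0,-0.001,0,0,30],
    [0,-0.003,0,-0.001,0,0,30]
  ]
}}

```text
time: 16.8
tool_pos: [0.5995, -0.2743, 0.1627]
ee_rot: [2.884, 0.0, 1.772]
wrist_force: [-4.4, -0.2, 5.9]
width: 0.0537
finger_force: 30.0
```

```bash
python3 go.py 0; python3 -c "
from h import *
p,r,f,m,s=avg(6); print(p,r.inv().apply(f).round(2),r.inv().apply(m).round(3),s)"
```

```text
t 16.8 goal [ 0.5992 -0.2741  0.1627] now [ 0.5995 -0.2743  0.1627] F tool [ 0.7 -2.7 -6.8]
shift/0.1 [ 0.002 -0.002 -0.001] turn norm [-0.0025  0.0001 -0.0003]
[ 0.59949226 -0.27425863  0.16274842] [ 0.17 -3.06 -6.52] [0.915 0.207 0.007] [9.95276363e-06 1.08060166e-05 1.93335523e-05]
```

{"method": "servo_tool", "body": {
  "plan": [
    [0,-0.001,0.001,0,0,0,30],
    [0,-0.001,0.001,0,0,0,30],
    [0,-0.001,0.001,0,0,0,30],
    [0,-0.001,0.001,0,0,0,30],
    [0,-0.001,0.001,0,0,0,30],
    [0,-0.001,0.001,0,0,0,30]
  ]
}}

```text
time: 17.6
tool_pos: [0.5995, -0.2743, 0.1627]
ee_rot: [2.883, 0.0, 1.772]
wrist_force: [-3.9, 0.6, 5.7]
width: 0.0539
finger_force: 30.0
```

```bash
python3 tri.py; python3 go.py 0; python3 -c "
from h import *
o=robot.get_obs(); d=np.load('panel.npz'); print('exp yellow px',proj('wrist',d['red']+.0697*d['Rp'][:,1],o))
p,r,f,m,s=avg(6); print(p,r.inv().apply(f).round(2),r.inv().apply(m).round(3),s)
im=cv2.imread('pics/w6.png').astype(int); c=im[225:262,290].sum(1); print(c.tolist()); rr=im[246,235:260].sum(1).tolist(); print(rr); print(im[246,385:410].sum(1).tolist())"
```

```text
red [(3, [179.0, 367.0, 158.1, 15.0, 15.0]), (4, [227.0, 315.9, 216.8, 17.0, 17.0])] [ 0.6187 -0.2689  0.0876] panel [-0.0223 -0.0821  0.0164] [np.float64(0.02), np.float64(0.02)]
yel [(3, [228.0, 369.5, 87.2, 16.0, 18.0]), (4, [289.0, 316.0, 137.4, 19.0, 20.0]), (5, [371.0, 320.9, 144.6, 21.0, 22.0]), (6, [460.0, 320.5, 142.7, 24.0, 25.0])] [ 0.6048 -0.2006  0.0877] panel [-0.0222 -0.0124  0.0164] [np.float64(0.04), np.float64(0.01), np.float64(0.06), np.float64(0.03)]
t 17.65 goal [ 0.5992 -0.2741  0.1627] now [ 0.5995 -0.2742  0.1627] F tool [ 0.8 -3.4 -6.2]
shift/0.1 [ 0.002 -0.002 -0.001] turn norm [-0.0023  0.0001 -0.0003]
exp yellow px [[320.46240174 142.62753134]]
[ 0.59948975 -0.27425948  0.16273637] [ 0.97 -2.91 -6.41] [ 0.928  0.227 -0.009] [1.69999100e-05 9.38482838e-06 8.17681784e-06]
[564, 565, 567, 563, 566, 561, 562, 566, 564, 564, 565, 561, 549, 479, 337, 192, 129, 146, 238, 341, 402, 420, 419, 418, 417, 417, 420, 414, 366, 256, 122, 39, 41, 63, 75, 71, 83]
[436, 430, 427, 428, 421, 425, 423, 421, 421, 417, 391, 357, 379, 413, 422, 419, 416, 419, 417, 418, 422, 421, 416, 420, 414]
[412, 415, 414, 412, 415, 409, 411, 410, 415, 405, 400, 406, 452, 467, 474, 465, 468, 471, 467, 465, 462, 457, 449, 446, 439]
```

{"method": "servo_tool", "body": {
  "plan": [
    [0,0,0.002,0,0,0,30],
    [0,0,0.002,0,0,0,30],
    [0,0,0.002,0,0,0,30],
    [0,0,0.002,0,0,0,30],
    [0,0,0.002,0,0,0,30],
    [0,0,0.002,0,0,0,30]
  ]
}}

```text
time: 18.45
tool_pos: [0.5995, -0.2743, 0.1627]
ee_rot: [2.883, 0.0, 1.772]
wrist_force: [-3.9, -0.4, 5.3]
width: 0.0538
finger_force: 30.0
```

```bash
python3 go.py 0; python3 -c "
from h import *
o=robot.get_obs(); Rt=R.from_euler('xyz',o['ee_rot']).as_matrix()
for p,z in [((290,243.2),.0518),((290,238.3),.0638),((246,247),.0518),((397,247),.0518)]:
    c,v=ray('wrist',p,o); c=Rt.T@(c-o['tool_pos']); v=Rt.T@v; print((c+v*(z-c[2])/v[2]).round(4))
p,r,f,m,s=avg(8); print(p,r.inv().apply(f).round(2),r.inv().apply(m).round(3))"
```

```text
t 18.45 goal [ 0.5992 -0.2741  0.1627] now [ 0.5995 -0.2743  0.1627] F tool [ 0.4 -2.5 -6.1]
shift/0.1 [ 0.002 -0.002 -0.001] turn norm [-0.0023  0.0002 -0.0003]
[ 0.0075 -0.0203  0.0518]
[ 0.0073 -0.0212  0.0638]
[ 0.0049 -0.0497  0.0518]
[0.0048 0.051  0.0518]
[ 0.59949322 -0.27427735  0.16273912] [ 0.87 -3.24 -6.71] [0.999 0.263 0.004]
```

```bash
python3 - <<'E'
from h import *
o=np.load('o6.npy',allow_pickle=True).item(); Rt=R.from_euler('xyz',o['ee_rot']).as_matrix()
im=cv2.imread('pics/w6.png').astype(int)
for c in (254,258,384): print(c,im[234:280,c].sum(1).tolist())
def tl(p,z):
    c,v=ray('wrist',p,o); c=Rt.T@(c-o['tool_pos']); v=Rt.T@v; return (c+v*(z-c[2])/v[2]).round(4)
for r in (262,264,266,268,270): print(r,tl((255,r),.0518))
d=np.load('panel.npz')
for k in (3,5):
    ok=np.load(f'o{k}.npy',allow_pickle=True).item(); ik=cv2.imread(f'pics/w{k}.png').astype(int); print(k,ik[234:280,255].sum(1).tolist())
E
```

```text
254 [431, 427, 427, 419, 366, 267, 161, 128, 156, 245, 348, 403, 418, 421, 418, 416, 420, 418, 418, 414, 415, 415, 413, 416, 410, 410, 411, 407, 410, 412, 414, 419, 416, 415, 420, 437, 443, 446, 443, 447, 448, 447, 448, 448, 448, 450]
258 [420, 421, 420, 410, 362, 255, 162, 126, 156, 249, 351, 405, 420, 418, 419, 416, 420, 421, 424, 415, 414, 411, 418, 414, 411, 410, 413, 413, 411, 418, 415, 417, 419, 416, 418, 416, 418, 422, 422, 419, 425, 421, 425, 423, 419, 394]
384 [449, 452, 452, 450, 435, 354, 224, 139, 134, 189, 286, 377, 415, 416, 419, 418, 421, 414, 419, 418, 418, 424, 430, 433, 433, 431, 422, 410, 413, 416, 420, 422, 426, 424, 424, 431, 442, 450, 448, 451, 448, 449, 446, 448, 452, 434]
262 [-0.0058 -0.0442  0.0518]
264 [-0.0072 -0.0443  0.0518]
266 [-0.0086 -0.0444  0.0518]
268 [-0.0101 -0.0445  0.0518]
270 [-0.0115 -0.0445  0.0518]
3 [465, 462, 459, 453, 417, 331, 209, 146, 173, 258, 360, 445, 473, 478, 477, 476, 474, 481, 474, 472, 471, 470, 469, 475, 470, 470, 467, 465, 463, 470, 475, 479, 481, 476, 471, 466, 468, 463, 458, 463, 472, 479, 484, 482, 487, 485]
5 [427, 429, 424, 421, 385, 295, 193, 134, 161, 239, 342, 412, 432, 436, 435, 434, 435, 439, 436, 433, 430, 432, 432, 431, 431, 426, 428, 423, 423, 429, 432, 434, 441, 434, 434, 429, 435, 443, 437, 440, 433, 435, 431, 433, 435, 429]
```

The base spans tool x = -10.4 to 7.5 mm (17.9 mm, which checks), so the gauge axis is at -1.5 mm, not +1.3. I'll lift clear, shift 3 mm along the band and reseat.

{"method": "servo_tool", "body": {
  "plan": [
    [0,0,-0.05,0,0,0,30],
    [0,0,-0.1,0,0,0,30],
    [0,0,-0.14,0,0,0,30],
    [0,0,-0.14,0,0,0,30],
    [0.03,-0.006,-0.14,0,0,0,30],
    [0.03,-0.006,-0.14,0,0,0,30],
    [0.03,-0.006,-0.1,0,0,0,30],
    [0.03,-0.006,-0.06,0,0,0,30],
    [0.03,-0.006,-0.03,0,0,0,30],
    [0.03,-0.006,-0.02,0,0,0,30],
    [0.03,-0.006,-0.015,0,0,0,30],
    [0.03,-0.006,-0.015,0,0,0,30]
  ]
}}

```text
time: 19.85
tool_pos: [0.5976, -0.2713, 0.1629]
ee_rot: [2.885, -0.001, 1.772]
wrist_force: [-0.6, -0.0, -1.7]
width: 0.0537
finger_force: 30.0
```

```bash
sed -i 's/off=np.array.*/off=np.array([-0.0015,0.0005,.0638])/' go.py; python3 go.py 0; python3 -c "
from h import *
p,r,f,m,s=avg(6); print(p,r.inv().apply(f).round(2),r.inv().apply(m).round(3),s)"
```

```text
t 19.85 goal [ 0.5982 -0.2715  0.1626] now [ 0.5976 -0.2713  0.1629] F tool [ 0.1 -1.   1.5]
shift/0.1 [-0.003  0.005  0.004] turn norm [-0.0032 -0.0006 -0.0005]
[ 0.59756764 -0.27130381  0.16307148] [ 0.52 -0.79  1.4 ] [0.339 0.141 0.007] [2.68555849e-05 3.09634717e-05 9.60243057e-05]
```

{"method": "servo_tool", "body": {
  "plan": [
    [-0.002,0.003,0.003,0,0,0,30],
    [-0.002,0.003,0.006,0,0,0,30],
    [-0.002,0.003,0.009,0,0,0,30],
    [-0.002,0.003,0.012,0,0,0,30],
    [-0.002,0.003,0.013,0,0,0,30],
    [-0.002,0.003,0.013,0,0,0,30],
    [-0.002,0.003,0.013,0,0,0,30]
  ]
}}

```text
time: 20.73
tool_pos: [0.5979, -0.2716, 0.1625]
ee_rot: [2.885, -0.0, 1.772]
wrist_force: [-4.9, 0.9, 3.8]
width: 0.0536
finger_force: 30.0
```

```bash
python3 go.py 0; python3 -c "
from h import *
p,r,f,m,s=avg(6); print(p,r.inv().apply(f).round(2),r.inv().apply(m).round(3),s)"
```

```text
t 20.7333 goal [ 0.5982 -0.2715  0.1626] now [ 0.5979 -0.2716  0.1625] F tool [ 1.8 -3.5 -4.9]
shift/0.1 [ 0.001  0.003 -0.   ] turn norm [-0.0033 -0.     -0.0004]
[ 0.59795274 -0.27162531  0.16252476] [ 1.85 -3.69 -4.98] [ 0.947  0.479 -0.068] [9.32166743e-06 7.14317425e-06 1.87949735e-05]
```

{"method": "servo_tool", "body": {
  "plan": [
    [0.002,-0.002,0.001,-0.001,0,0,30],
    [0.002,-0.002,0.003,-0.001,0,0,30],
    [0.002,-0.002,0.003,-0.001,0,0,30],
    [0.002,-0.002,0.003,-0.001,0,0,30],
    [0.002,-0.002,0.003,-0.001,0,0,30],
    [0.002,-0.002,0.003,-0.001,0,0,30]
  ]
}}

```text
time: 21.53
tool_pos: [0.5979, -0.2716, 0.1625]
ee_rot: [2.883, 0.0, 1.771]
wrist_force: [-4.7, 0.9, 5.5]
width: 0.0536
finger_force: 30.0
```

```bash
python3 go.py 0; python3 -c "
from h import *
p,r,f,m,s=avg(8); print(p,r.inv().apply(f).round(2),r.inv().apply(m).round(3),s)"; python3 tri.py
```

```text
t 21.5333 goal [ 0.5982 -0.2715  0.1626] now [ 0.5979 -0.2716  0.1625] F tool [ 1.8 -2.8 -6.5]
shift/0.1 [ 0.001  0.004 -0.001] turn norm [-0.0021  0.0003 -0.0004]
[ 0.59789267 -0.27160929  0.16246436] [ 1.74 -3.35 -6.14] [1.135 0.483 0.   ] [8.06263864e-06 1.52614824e-05 1.20431376e-05]
red [(3, [179.0, 367.0, 158.1, 15.0, 15.0]), (4, [227.0, 315.9, 216.8, 17.0, 17.0])] [ 0.6187 -0.2689  0.0876] panel [-0.0223 -0.0821  0.0164] [np.float64(0.02), np.float64(0.02)]
yel [(3, [228.0, 369.5, 87.2, 16.0, 18.0]), (4, [289.0, 316.0, 137.4, 19.0, 20.0]), (5, [371.0, 320.9, 144.6, 21.0, 22.0]), (6, [449.0, 322.0, 147.2, 23.0, 25.0])] [ 0.6048 -0.2006  0.0878] panel [-0.0222 -0.0124  0.0165] [np.float64(0.03), np.float64(0.03), np.float64(0.07), np.float64(0.06)]
```

{"method": "servo_tool", "body": {
  "plan": [
    [0,0,0.002,0,0,0,30],
    [0,0,0.004,0,0,0,30],
    [0,0,0.004,0,0,0,30],
    [0,0,0.004,0,0,0,30],
    [0,0,0.004,0,0,0,30],
    [0,0,0.004,0,0,0,30],
    [0,0,0.004,0,0,0,30]
  ]
}}

```text
time: 22.57
tool_pos: [0.5979, -0.2716, 0.1625]
ee_rot: [2.883, 0.001, 1.771]
wrist_force: [-6.6, 0.9, 5.7]
width: 0.0541
finger_force: 30.0
```

```bash
python3 go.py 0; python3 -c "
from h import *
p,r,f,m,s=avg(8); print(p,r.inv().apply(f).round(2),r.inv().apply(m).round(3),s)"
```

```text
t 22.5667 goal [ 0.5982 -0.2715  0.1626] now [ 0.5979 -0.2716  0.1625] F tool [ 2.2 -4.6 -7.2]
shift/0.1 [ 0.001  0.003 -0.001] turn norm [-0.0021  0.0004 -0.0004]
[ 0.59790774 -0.27164896  0.16245227] [ 2.05 -3.87 -7.48] [ 1.249  0.555 -0.   ] [1.20655352e-05 1.65694470e-05 1.73715345e-05]
```

Total seating force is about 10 N, the load is balanced on both sides, and the position is on the dot within about 0.5 mm. Handing in.

```bash
python3 -c "
from h import *
print(robot.close_job())"
```

```text
the job is handed in; nothing more can be done
None
```

I handed the job in with the gauge held seated across the band on the red dot under about 10 N, loaded at both sides; its tip is within about 0.5 mm of the dot's centre by my measurements, and I didn't see a spindle reading.

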